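# Stand the tested circuit card in the empty dock

## Task

Take the orange-topped circuit card off the sloped rest and stand it upright, gold connector edge down, in the slot of the empty dock. Lower it in until it is fully down before you let go (do not drop it in), then leave it standing there, and leave the other card and the things around undisturbed.

Things in the scene. Friction and masses are not known exactly. Their poses are not given: they have to be found in the camera images.
- card_mid (a point): Centre of the card to move: loose aluminium plate 10 mm thick (its x), 90 wide (y), 140 tall (z: gold foot edge to orange-banded top edge), 0.13 to 0.25 kg; 70 mm from foot and top. Starts leaning 35 degrees from upright on the rest, its upper 65 mm free for gripping across the thickness, fingers pointing along its -z. Chips (2 mm high) end 60 mm below the top. Either face may lead.
- card_foot (a point): Middle of the card's gold foot edge, 70 mm below card_mid along the card's z; same axes as card_mid.
- slot (a point): Middle of the empty dock's slot floor, 10 mm above the bench. Fixed grey walls on a black base, 80 (x) x 130 mm (y), green stripes. z up; slot 14 mm wide along x, 100 mm long along y; the card's thickness goes along x. Walls rise straight 30 mm above the floor, then flare to a mouth about 34 mm wide, 42 mm above the floor; end walls rise 44 mm.
- dock2: The other dock, same make and size, fixed, holding the other card. Origin on the bench under its centre, axes as for the slot.
- spare_mid (a point): Centre of the other card, the same size, with a black top band, standing loose and upright in dock2. It must stay there.
- rest: Sloped rest, fixed: grey back plate 75 mm long up the slope, 104 mm wide, and a ledge with 6 mm lip, on a black base 110 mm wide (y), from -50 to +70 mm in x. Origin on the bench. The card's foot stands 40 mm to its +x, 24 mm above the bench; the card leans back to its -x, so its underside faces -x. The back plate's top is about 85 mm above the bench.
- lotion_mid (a point): Bystander: upright blue plastic bottle, 52 mm across, 150 mm tall; point half-way up.
- spray_mid (a point): Bystander: upright spray can, 52 mm across, 170 mm tall; point half-way up.
- driver_mid (a point): Bystander: red-handled screwdriver, 180 mm long, lying on the bench; point near its middle.
Things that resemble listed ones, but are neither listed nor needed, are in the scene too. Leave any pink or purple look-alike of the part that bears card_mid alone.

How it is judged:
By the outcome, as a careful person would: the job done as asked, in the order asked, and still so for the second after the job is handed in, with the robot touching nothing.
It also fails if it takes over 51 s, if anything falls off the work surface, if the arm or the gripper's body presses on something with over 40 N, if the wrist force passes 120 N, or if a joint passes its speed limit or range.

## Robot

A 6-joint arm with a two-finger parallel gripper is mounted at the origin on the work surface. World frame = base frame: x ahead of the robot, y to its left, z up, the work surface at z = 0. Lengths are in mm, angles in rad, forces in N, time in s.
With the tool pointing down it reaches from about 300 to 750 mm from the base axis. Payload 8.5 kg.
Tool frame: the origin (TCP) lies midway between the tips of the shut fingers; the grasp point (between the pads) lies 19 mm behind it; z points along the fingers, y is the line along which they close (so a half turn about z gives the same grasp; the last joint's range is limited). The gripper opens to 88 mm and grips with 3 to 60 N. Pads are 18 mm wide; open, the fingers measure 123 mm over their backs; the gripper's body (75 mm by 187 mm) begins 45 mm behind the grasp point.
Start: joints at [-1.354, 0.381, 1.297, -0, 1.464, -0.215], TCP at [230.171, -499.502, 238.748] pointing down, gripper open.
Joint ranges: [-3.11, 3.11], [-0.89, 2.33], [0.22, 2.48], [-1.42, 4.56], [0.17, 2.85], [-2.88, 2.88]. Speed limits (rad/s): [2.39, 2.39, 3.14, 3.14, 3.14, 3.14].

## Interface

Orientations are given as [roll, pitch, yaw] about the fixed x, y, z axes, in that order (R = Rz(yaw) Ry(pitch) Rx(roll)).
In Python, from cell import observe, get_image, camera_info, sign_off gives the robot as it stands.
- The arm moves only by the tool send_rows, never from a script. Its argument "increments" is one flat list of numbers, 7 for each row, row after row: the closure, from 0 (fully open) to 1 (shut), then the shift along the tool's x, y, z in m, then the turn, a rotation vector about the tool's x, y, z in rad. A call has 1 to 8 rows; each row shifts and turns the commanded pose from where the row before left it, along the tool's axes as they then stand; what a row does not reach is not made up. A row lasts 1/8 s, in which the tool goes at most 62.5 mm and 10.7 degrees, less where a joint would pass 70% of its speed; a pose out of reach is approached as far as the arm can. A call is refused whole if a number of a shift passes 0.0625 or a number of a turn 0.188, either way. A call with a gripper value outside its range is refused whole. The fingers move at their own pace and stop on an object; the grip force is fixed at half the most. Time passes only in rows, so rows that do not move let the fingers close. It gives the time, the measured TCP pose, the force, the opening and the grip force at its end, in the units of the state.
- observe(): the state, without advancing time (a new reading comes with each control period).
- get_image(name): name is "scene" or "top"; returns the picture (480x640x3 uint8, red, green, blue); there is no depth.
- camera_info(name): a dict with "fx", "fy", "cx", "cy" (pixels), "T" (4x4, takes a point from camera to world coordinates). Camera axes: x right, y down, z forward; pixel columns grow to the right and rows downward; lengths in mm; the calibration is good to about 2 mm. A picture is of the moment at which its call begins. camera_info takes no time and is no camera call.
- sign_off(): hands the job in; it is judged then, once.
The state is a dict: "time_s": time; "joint_pos": joint angles; "joint_vel": joint speeds; "tau": joint torques, N m; "tool_pos": TCP position; "orientation": TCP orientation; "wrist_force": force on the tool from outside, world axes, zero at the start; "torque": the same for the moment, N m; "gripper_width": opening from 0.0 (shut) to 1.0 (fully open); "finger_force": force on a finger pad.
Only numpy, scipy, OpenCV 4.12 (cv2) and the standard library are available. Lean on these libraries where they do the work, as an engineer would, in place of code of your own. Each camera call takes 0.05 s, during which the arm holds its last target. There are 200 camera calls.

## Working session

There is one attempt and no reset: what is moved stays moved. The work goes in short steps, Python scripts to look and compute and a tool call to move; the robot and the scene stay as the last step left them, time stands still between calls to the robot, and variables do not carry over. Pictures are saved under pics/ and viewed, at most 11 in all, crops included, and the job is handed in when it is done.

Besides the shell and the picture viewer there is one more tool, called after "Request:" as name(argument=value, ...) on one line, values as JSON. send_rows: Moves the arm, as the interface text tells. Its arguments: {"type":"object","properties":{"increments":{"type":"array"}},"required":["increments"]}

```bash
mkdir -p pics; python3 - <<'E'
from cell import *
import cv2,numpy as np,json
for n in("scene","top"):
    im=get_image(n); cv2.imwrite(f"pics/{n}0.png",im[:,:,::-1])
    c=camera_info(n); print(n,c["fx"],c["fy"],c["cx"],c["cy"]);print(np.round(c["T"],3))
print(observe())
E
```

```text
scene 536.0907660616037 536.0907660616037 328.4112360217212 241.29086305944605
[[ 8.800000e-01  4.030000e-01 -2.500000e-01  9.894540e+02]
 [ 4.740000e-01 -7.470000e-01  4.660000e-01 -6.044580e+02]
 [ 1.000000e-03 -5.290000e-01 -8.480000e-01  1.178735e+03]
 [ 0.000000e+00  0.000000e+00  0.000000e+00  1.000000e+00]]
top 477.02151162494397 477.02151162494397 316.9414927903613 236.03184786494575
[[-2.600000e-02 -9.960000e-01  8.700000e-02  5.625400e+02]
 [-1.000000e+00  2.700000e-02  6.000000e-03  1.088800e+01]
 [-8.000000e-03 -8.600000e-02 -9.960000e-01  1.277857e+03]
 [ 0.000000e+00  0.000000e+00  0.000000e+00  1.000000e+00]]
{'time_s': 0.1, 'joint_pos': array([-1.35429374e+00,  3.81115794e-01,  1.29814308e+00,  3.16417210e-05,
        1.46357722e+00, -2.15296264e-01]), 'joint_vel': array([-0.0004539 , -0.00131748, -0.00368572,  0.00088134,  0.00123955,
       -0.00090031]), 'tau': array([ 3.18389932e-03, -4.38651645e+01, -2.24911845e+01,  7.14179780e-02,
        3.41895805e-02, -7.42260022e-05]), 'tool_pos': array([ 230.13232786, -499.27550481,  238.22052527]), 'orientation': array([-3.14038464e+00, -2.96373937e-04,  4.31795265e-01]), 'wrist_force': array([-0.34230878,  0.58542741, -0.07458288]), 'torque': array([-0.0272208 ,  0.00848479, -0.02659036]), 'finger_force': 0.0, 'gripper_width': 0.9982811612142231}
```

View pics/scene0.png

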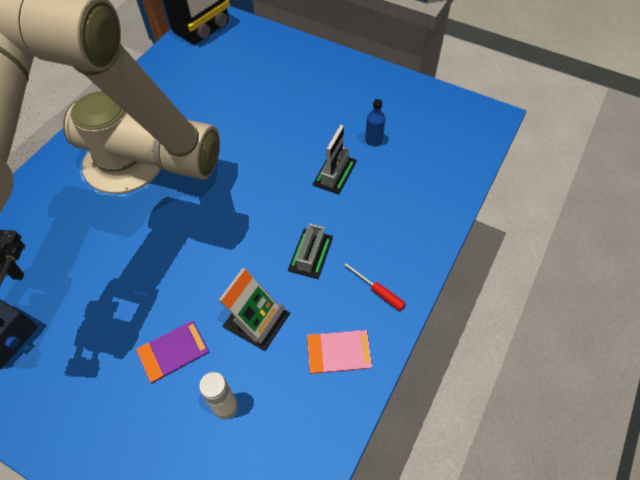

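View pics/top0.png

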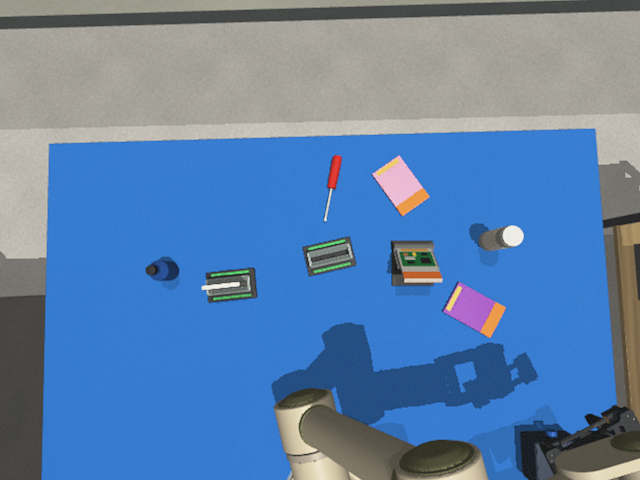

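The empty dock is at top (329,256) and scene (311,252). The rest with the orange-topped card is at top (416,263) and scene (256,310). Pink and purple look-alikes lie flat nearby. I'll enlarge both areas.

```bash
python3 - <<'E'
import cv2
a=cv2.imread("pics/top0.png")[225:300,295:455]; cv2.imwrite("pics/topc.png",cv2.resize(a,None,fx=5,fy=5,interpolation=cv2.INTER_CUBIC))
a=cv2.imread("pics/scene0.png")[220:355,215:345]; cv2.imwrite("pics/scc.png",cv2.resize(a,None,fx=4.4,fy=4.4,interpolation=cv2.INTER_CUBIC))
E
```

```text
(no output)
```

View pics/topc.png

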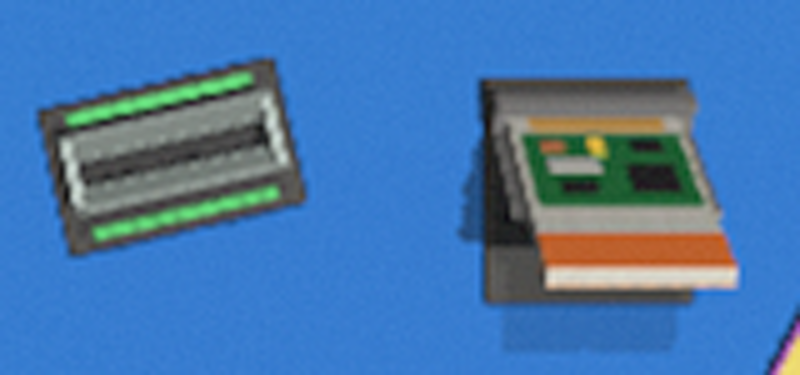

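View pics/scc.png

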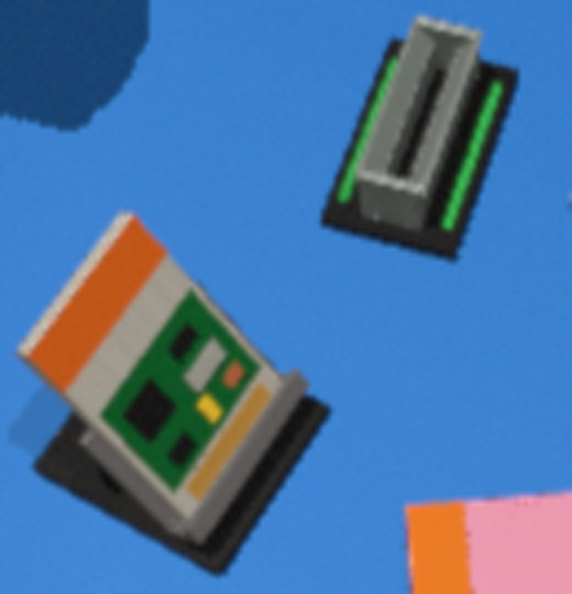

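The top crop shows the dock base corners at about (40,112), (272,58), (305,200) and (75,255). The card's top edge strip runs (545,268)–(733,263). The scene crop shows the card's top corners at (136,218) and (27,357). I'll fit both poses.

```bash
cat > h.py <<'E'
import numpy as np
from cell import *
from scipy.optimize import least_squares
from scipy.spatial.transform import Rotation as R
def proj(n,P):
    c=camera_info(n);T=np.array(c["T"]);p=(np.atleast_2d(P)-T[:3,3])@T[:3,:3]
    return np.c_[c["fx"]*p[:,0]/p[:,2]+c["cx"],c["fy"]*p[:,1]/p[:,2]+c["cy"]]
def cardR(yaw,lean): # card axes as columns; leans to its -x
    return (R.from_euler('z',yaw)*R.from_euler('y',-lean)).as_matrix()
E
cat > fit.py <<'E'
from h import *
t=lambda a:(np.array(a,float)+.5)/5-.5+[295,225]
s=lambda a:(np.array(a,float)+.5)/4.4-.5+[215,220]
# dock base corners
dt=t([(40,112),(272,58),(305,200),(75,255)]) # (+x,+y),(+x,-y),(-x,-y),(-x,+y)
ds=s([(517,72),(457,258),(323,222),(392,40)])
B=np.array([(40,65),(40,-65),(-40,-65),(-40,65)],float)
def fd(p):
    P=np.c_[B@R.from_euler('z',p[2]).as_matrix()[:2,:2].T+p[:2],np.full(4,p[3])]
    return np.r_[proj("top",P)-dt,proj("scene",P)-ds].ravel()
r=least_squares(fd,[530,-10,.2,10]);print("dock",r.x,r.x[2]*57.3,np.round(r.fun.reshape(-1,2),1).tolist())
C=np.array([(5,45,70),(5,-45,70),(-5,45,70),(-5,-45,70)],float)
ct=t([(545,268),(733,263),(548,289),(737,286)])
cs=s([(136,218),(27,357),(124,212),(18,349)])
def fc(p):
    P=C@cardR(p[3],np.radians(35)).T+p[:3]
    return np.r_[proj("top",P)-ct,proj("scene",P)-cs].ravel()
r=least_squares(fc,[540,-200,80,0.]);print("card",r.x,r.x[3]*57.3,np.round(r.fun.reshape(-1,2),1).tolist(),"expected z",24+70*np.cos(np.radians(35)))
# rest base corners in top view
rt=t([(483,82),(690,80),(487,302),(692,300)]);Q=np.array([(70,55),(70,-55),(-50,55),(-50,-55)],float)
def fr(p):
    P=np.c_[Q@R.from_euler('z',p[2]).as_matrix()[:2,:2].T+p[:2],np.full(4,8.)]
    return (proj("top",P)-rt).ravel()
r=least_squares(fr,[540,-200,0]);print("rest",r.x,r.x[2]*57.3,np.round(r.fun,1), "mid",r.x[:2]+R.from_euler('z',r.x[2]).as_matrix()[:2,0]*(40-70*np.sin(np.radians(35))))
E
python3 fit.py
```

```text
dock [ 6.19927841e+02 -1.25607771e+01  2.09856903e-01  7.12239565e+00] 12.024800519157917 [[-0.9, -0.3], [0.0, -0.9], [0.6, -0.1], [-0.9, 0.4], [0.5, -0.1], [-0.5, 0.3], [-0.7, 0.4], [-0.5, -0.1]]
card [ 5.91048072e+02 -2.30970664e+02  8.47303501e+01 -2.42333748e-02] -1.3885723770350937 [[0.1, -0.2], [0.7, 0.7], [-0.9, -0.9], [-0.7, -0.4], [-0.5, -0.8], [0.3, -0.3], [-0.5, 0.2], [-0.4, 1.0]] expected z 81.34064310022943
rest [ 5.85142120e+02 -2.32764254e+02 -2.39746755e-02] -1.3737489048410436 [-0.1 -0.8 -0.2 -0.5 -0.2  0.5  0.5  0.8] mid [ 584.99181313 -232.76065002]
```

```bash
cat >> h.py <<'E'
def toolR(yaw,lean):
    c=cardR(yaw,lean);return np.c_[c[:,1],c[:,0],-c[:,2]]
def plan(p,Rt,n):
    o=observe();R0=R.from_euler('xyz',o["orientation"]);w=(R0.inv()*R.from_matrix(Rt)).as_rotvec()
    S=sum((R0*R.from_rotvec(w*k/n)).as_matrix() for k in range(n))
    d=np.linalg.solve(S,np.array(p)-o["tool_pos"])/1000
    print(n,"rows:",np.round(d,4).tolist(),np.round(w/n,4).tolist())
    q=o["tool_pos"].copy();L=[]
    for k in range(n): q=q+1000*(R0*R.from_rotvec(w*k/n)).as_matrix()@d;L.append(np.round(q).astype(int).tolist())
    print(L[n//4::max(1,n//4)],"t",o["time_s"])
E
python3 - <<'E'
from h import *
Rt=toolR(-.0242,np.radians(35));m=np.array([588,-232,82.])
plan(m-Rt[:,2]*121,Rt,16)
E
```

```text
16 rows: [0.0249, 0.0037, 0.0064] [-0.0342, 0.0212, -0.0674]
[[347, -449, 212], [426, -384, 199], [488, -301, 189]] t 0.1
```

Request:
send_rows(increments=[0.3,0.0249,0.0037,0.0064,-0.0342,0.0212,-0.0674,0.3,0.0249,0.0037,0.0064,-0.0342,0.0212,-0.0674,0.3,0.0249,0.0037,0.0064,-0.0342,0.0212,-0.0674,0.3,0.0249,0.0037,0.0064,-0.0342,0.0212,-0.0674,0.3,0.0249,0.0037,0.0064,-0.0342,0.0212,-0.0674,0.3,0.0249,0.0037,0.0064,-0.0342,0.0212,-0.0674,0.3,0.0249,0.0037,0.0064,-0.0342,0.0212,-0.0674,0.3,0.0249,0.0037,0.0064,-0.0342,0.0212,-0.0674])

```text
time_s: 1.1
tool_pos: [408.5, -402.1, 202.0]
orientation: [2.835, -0.088, 0.991]
wrist_force: [0.2, 0.2, 0.0]
gripper_width: 0.701
finger_force: 0.0
```

Request:
send_rows(increments=[0.3,0.0249,0.0037,0.0064,-0.0342,0.0212,-0.0674,0.3,0.0249,0.0037,0.0064,-0.0342,0.0212,-0.0674,0.3,0.0249,0.0037,0.0064,-0.0342,0.0212,-0.0674,0.3,0.0249,0.0037,0.0064,-0.0342,0.0212,-0.0674,0.3,0.0249,0.0037,0.0064,-0.0342,0.0212,-0.0674,0.3,0.0249,0.0037,0.0064,-0.0342,0.0212,-0.0674,0.3,0.0249,0.0037,0.0064,-0.0342,0.0212,-0.0674,0.3,0.0249,0.0037,0.0064,-0.0342,0.0212,-0.0674])

```text
time_s: 2.1
tool_pos: [519.0, -230.0, 181.3]
orientation: [2.529, 0.002, 1.548]
wrist_force: [0.0, 0.2, -0.2]
gripper_width: 0.702
finger_force: 0.0
```

```bash
python3 - <<'E'
from h import *
import cv2
o=observe();print(o["tool_pos"],o["orientation"],o["joint_pos"],o["gripper_width"],o["wrist_force"])
Rt=toolR(-.0242,np.radians(35));m=np.array([588,-232,82.])
plan(m-Rt[:,2]*31,Rt,8)
a=get_image("scene")[130:355,140:345,::-1];b=get_image("top")[200:400,295:495,::-1]
cv2.imwrite("pics/pre.png",np.hstack([cv2.resize(a,(400,440),interpolation=2),cv2.resize(b,(400,440),interpolation=2)]))
print(proj("scene",o["tool_pos"]),proj("top",o["tool_pos"]))
E
```

```text
[ 518.97150424 -229.95574517  181.30868702] [2.52911590e+00 1.86704863e-03 1.54839784e+00] [-0.81421883  0.30552576  1.7568997   0.65597984  0.73285049 -1.21233545] 0.7019800072512096 [ 0.04551153  0.20183532 -0.21605504]
8 rows: [-0.0, -0.0001, 0.0112] [0.0002, 0.0001, 0.0003]
[[538, -231, 154], [551, -231, 135], [564, -231, 117]] t 2.1
[[216.54075335 268.98773177]] [[426.83471081 293.83826887]]
```

View pics/pre.png

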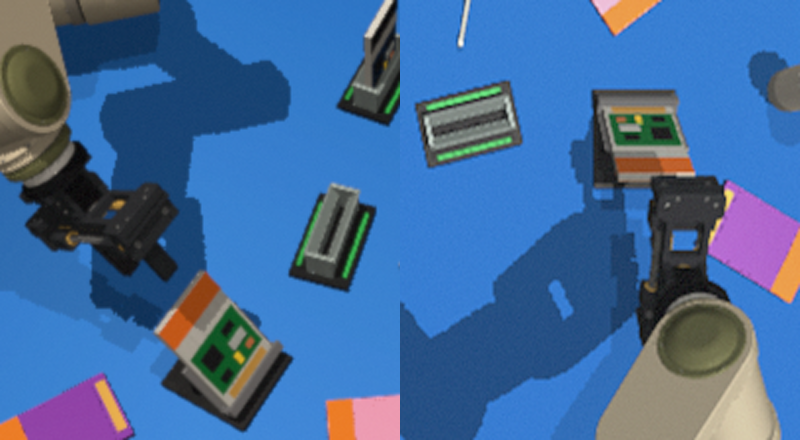

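The gripper is lined up above the card: the scene panel shows the finger at (160,260) just off the card's orange top at (195,310), and the top view agrees. Advancing along the card now.

Request:
send_rows(increments=[0.3,0,0,0.011,0,0,0,0.3,0,0,0.011,0,0,0,0.3,0,0,0.011,0,0,0,0.3,0,0,0.011,0,0,0,0.3,0,0,0.011,0,0,0,0.3,0,0,0.011,0,0,0,0.3,0,0,0.011,0,0,0,0.3,0,0,0.011,0,0,0])

```text
time_s: 3.2
tool_pos: [569.7, -232.2, 109.0]
orientation: [2.53, 0.001, 1.546]
wrist_force: [0.2, 0.8, 0.8]
gripper_width: 0.697
finger_force: 0.0
```

```bash
python3 - <<'E'
from h import *
import cv2
o=observe();print(o["tool_pos"],o["orientation"])
Rt=toolR(-.0242,np.radians(35));m=np.array([588,-232,82.])
print(Rt.T@(o["tool_pos"]-m))
a=get_image("scene")[230:350,205:315,::-1];b=get_image("top")[230:330,380:480,::-1]
cv2.imwrite("pics/gr.png",np.hstack([cv2.resize(a,(403,440),interpolation=2),cv2.resize(b,(395,440),interpolation=2)]))
E
```

```text
[ 569.742438   -232.17530018  108.97882733] [2.52980529e+00 1.46471795e-03 1.54628651e+00]
[ -0.61703872   0.52655424 -32.56636959]
```

View pics/gr.png

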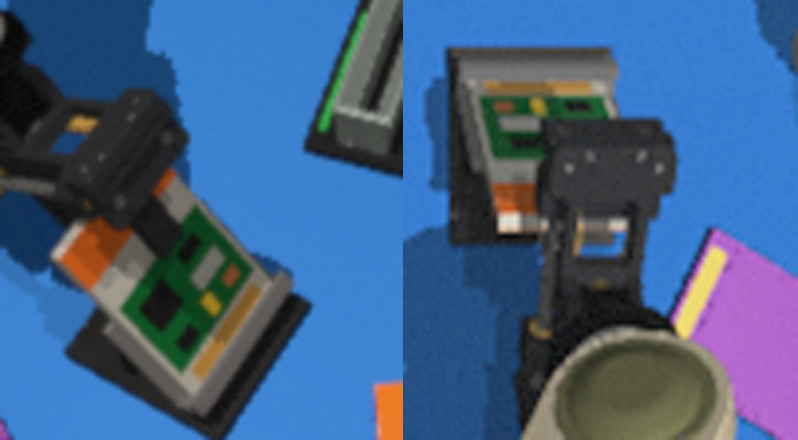

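The open fingers straddle the card's free top, with the upper finger tip at scene-panel (165,245) hovering above the face. Closing.

Request:
send_rows(increments=[1,0,0,0,0,0,0,1,0,0,0,0,0,0,1,0,0,0,0,0,0,1,0,0,0,0,0,0,1,0,0,0,0,0,0,1,0,0,0,0,0,0])

```text
time_s: 4.05
tool_pos: [569.9, -232.4, 110.2]
orientation: [2.528, 0.002, 1.546]
wrist_force: [2.1, -0.1, 0.2]
gripper_width: 0.115
finger_force: 29.7
```

Request:
send_rows(increments=[1,0,0,-0.005,0,0,0,1,0,0,-0.01,0,0,0,1,0,0.002,-0.014,0,0,0,1,0,0.002,-0.014,0,0,0,1,0,0.003,-0.014,0,0,0,1,0,0.004,-0.014,0,0,0,1,0,0.005,-0.014,0,0,0,1,0,0.005,-0.014,0,0,0])

```text
time_s: 5.05
tool_pos: [529.4, -231.1, 203.7]
orientation: [2.53, 0.002, 1.546]
wrist_force: [-0.1, 0.0, -2.1]
gripper_width: 0.109
finger_force: 29.8
```

```bash
python3 - <<'E'
from h import *
import cv2
o=observe();print(o["tool_pos"],o["orientation"],o["wrist_force"])
plan([620-30,-12.5-150,235],toolR(.21,0),12)
plan([620,-12.5,235],toolR(.21,0),16)
E
```

```text
[ 529.39098424 -231.06912511  203.74726895] [2.52971208e+00 1.59659874e-03 1.54617658e+00] [-0.08562854  0.04340084 -2.10976079]
12 rows: [0.0052, 0.0062, -0.0007] [0.0507, 0.0061, -0.0189]
[[549, -210, 219], [564, -193, 227], [580, -175, 233]] t 5.05
16 rows: [0.0131, 0.0073, 0.0002] [0.0381, 0.0046, -0.0142]
[[561, -165, 221], [584, -111, 230], [606, -55, 234]] t 5.05
```

Request:
send_rows(increments=[1,0.0131,0.0073,0.0002,0.0381,0.0046,-0.0142,1,0.0131,0.0073,0.0002,0.0381,0.0046,-0.0142,1,0.0131,0.0073,0.0002,0.0381,0.0046,-0.0142,1,0.0131,0.0073,0.0002,0.0381,0.0046,-0.0142,1,0.0131,0.0073,0.0002,0.0381,0.0046,-0.0142,1,0.0131,0.0073,0.0002,0.0381,0.0046,-0.0142,1,0.0131,0.0073,0.0002,0.0381,0.0046,-0.0142,1,0.0131,0.0073,0.0002,0.0381,0.0046,-0.0142])

```text
time_s: 6.05
tool_pos: [579.2, -124.3, 227.4]
orientation: [2.837, 0.019, 1.664]
wrist_force: [-0.2, 0.1, -2.1]
gripper_width: 0.11
finger_force: 29.9
```

Request:
send_rows(increments=[1,0.0131,0.0073,0.0002,0.0381,0.0046,-0.0142,1,0.0131,0.0073,0.0002,0.0381,0.0046,-0.0142,1,0.0131,0.0073,0.0002,0.0381,0.0046,-0.0142,1,0.0131,0.0073,0.0002,0.0381,0.0046,-0.0142,1,0.0131,0.0073,0.0002,0.0381,0.0046,-0.0142,1,0.0131,0.0073,0.0002,0.0381,0.0046,-0.0142,1,0.0131,0.0073,0.0002,0.0381,0.0046,-0.0142,1,0.0131,0.0073,0.0002,0.0381,0.0046,-0.0142])

```text
time_s: 7.05
tool_pos: [621.0, -12.2, 234.4]
orientation: [-3.14, -0.0, 1.781]
wrist_force: [0.1, -0.7, -1.6]
gripper_width: 0.109
finger_force: 29.9
```

```bash
python3 - <<'E'
from h import *
import cv2
o=observe();print(o["tool_pos"],o["orientation"],o["wrist_force"])
plan([620,-12.5,235],toolR(.21,0),2)
im=get_image("scene");cv2.imwrite("pics/s2f.png",im[:,:,::-1])
get_image;b=get_image("top");cv2.imwrite("pics/t2f.png",b[:,:,::-1])
print(proj("scene",o["tool_pos"]),proj("scene",o["tool_pos"]-[0,0,105]),proj("top",o["tool_pos"]))
a=im[130:290,240:360,::-1]
cv2.imwrite("pics/held.png",np.hstack([cv2.resize(a,(450,600),interpolation=2),cv2.resize(b[200:330,260:335,::-1],(346,600),interpolation=2)]))
E
```

```text
[621.04549918 -12.22138627 234.3568109 ] [-3.13966975e+00 -3.07059991e-05  1.78080751e+00] [ 0.10568631 -0.67596006 -1.55554805]
2 rows: [-0.0, -0.0005, -0.0003] [-0.001, -0.0, 0.0]
[[621, -12, 235], [620, -12, 235]] t 7.05
[[308.05477453 199.72746908]] [[309.4471725  226.34153686]] [[330.52493804 250.34876202]]
```

View pics/held.png

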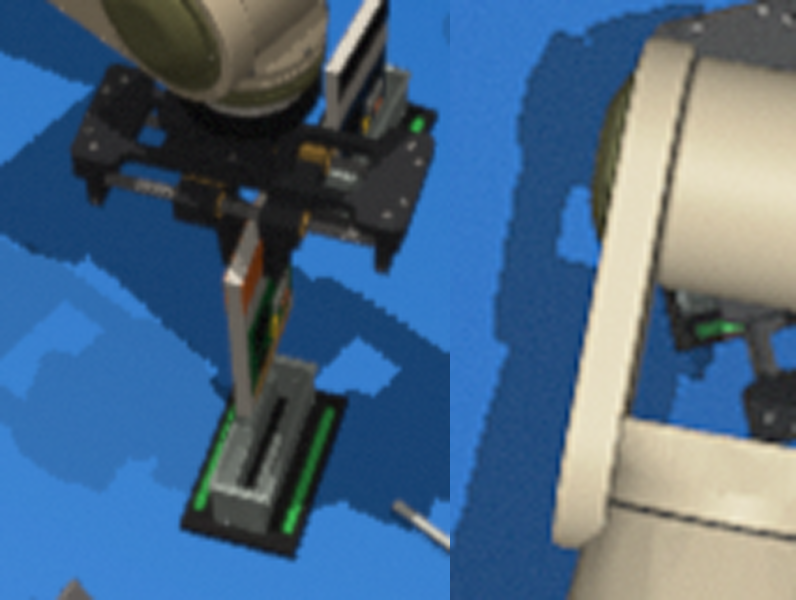

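The card is held upright above the dock; its near end edge runs (232,275) to (245,415) in the left panel. The top view is occluded by the arm. I'll zoom in on the card end to measure the in-grip offset.

```bash
python3 - <<'E'
from h import *
import cv2
im=cv2.imread("pics/s2f.png")
cv2.imwrite("pics/h2.png",cv2.resize(im[185:275,285:345],(540,810)[:1]+(810,),interpolation=2)[:600])
p=observe()["tool_pos"];C=cardR(.21,0)
for dz in(-105,-103,-101):
  for dy in(-47,-45,-43):
    P=np.array([[5,dy,dz],[-5,dy,dz],[-5,dy,dz+140],[5,dy,dz+140]])@C.T+p
    print(dz,dy,np.round((proj("scene",P)-[285,185]+.5)*9-.5).astype(int).tolist())
# dock mouth end-wall tops (slot ends ±50, z 54)
P=np.array([[7,-50,54],[-7,-50,54],[7,50,54],[-7,50,54],[40,-65,7],[-40,-65,7]])@C.T+[620,-12.5,0]
print(np.round((proj("scene",P)-[285,185]+.5)*9-.5).astype(int).tolist())
E
```

```text
-105 -47 [[191, 527], [153, 518], [128, 199], [170, 209]]
-105 -45 [[193, 521], [156, 512], [131, 192], [172, 202]]
-105 -43 [[195, 515], [158, 505], [134, 185], [175, 195]]
-103 -47 [[190, 523], [153, 514], [128, 194], [169, 204]]
-103 -45 [[193, 517], [156, 508], [131, 187], [172, 197]]
-103 -43 [[195, 511], [158, 501], [133, 180], [175, 190]]
-101 -47 [[190, 519], [153, 510], [128, 189], [169, 199]]
-101 -45 [[193, 513], [155, 503], [130, 182], [172, 192]]
-101 -43 [[195, 506], [158, 497], [133, 175], [174, 185]]
[[198, 685], [148, 673], [305, 387], [258, 375], [302, 846], [25, 774]]
```

View pics/h2.png

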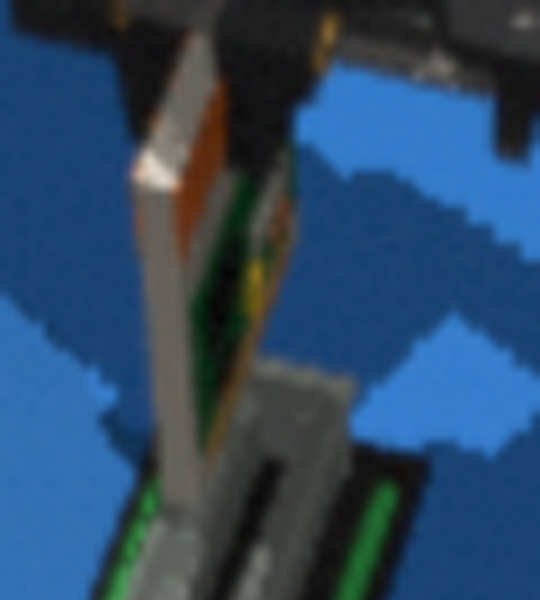

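The foot corners at (162,500) and (200,512) put the card about 1.5 mm towards +y and 1 mm towards +x relative to nominal, with the foot about 102 mm below the TCP. I'll correct that and descend to just above the mouth.

Request:
send_rows(increments=[1,-0.0015,-0.0015,0.005,-0.001,0,0,1,0,0,0.01,0,0,0,1,0,0,0.012,0,0,0,1,0,0,0.012,0,0,0,1,0,0,0.012,0,0,0,1,0,0,0.01,0,0,0,1,0,0,0.005,0,0,0,1,0,0,0,0,0,0])

```text
time_s: 8.15
tool_pos: [619.9, -14.3, 167.5]
orientation: [-3.142, -0.001, 1.781]
wrist_force: [0.5, -0.3, -2.5]
gripper_width: 0.116
finger_force: 29.9
```

Request:
send_rows(increments=[1,0,0,0.004,0,0,0,1,0,0,0.004,0,0,0,1,0,0,0.004,0,0,0,1,0,0,0.004,0,0,0])

```text
time_s: 8.65
tool_pos: [619.9, -14.3, 151.4]
orientation: [3.141, -0.0, 1.781]
wrist_force: [-0.8, 0.0, -2.3]
gripper_width: 0.109
finger_force: 29.9
```

```bash
python3 - <<'E'
from h import *
import cv2
o=observe();p=o["tool_pos"];print(p,o["orientation"],o["wrist_force"],o["torque"])
im=get_image("scene")
cv2.imwrite("pics/h3.png",cv2.resize(im[205:285,275:345,::-1],(525,600),interpolation=2))
C=cardR(.21,0)
P=np.array([[5,-43.5,38],[-5,-43.5,38],[-5,-43.5,-102],[5,-43.5,-102]])@C.T+p
print(np.round((proj("scene",P)-[275,205]+.5)*7.5-.5).astype(int).tolist())
E
```

```text
[619.85188059 -14.31994562 151.42458825] [ 3.14147275e+00 -4.22049676e-04  1.78128282e+00] [-0.79640307  0.00960531 -2.32103464] [-0.04700204 -0.08122775 -0.00158408]
[[221, 176], [188, 168], [208, 406], [237, 414]]
```

View pics/h3.png

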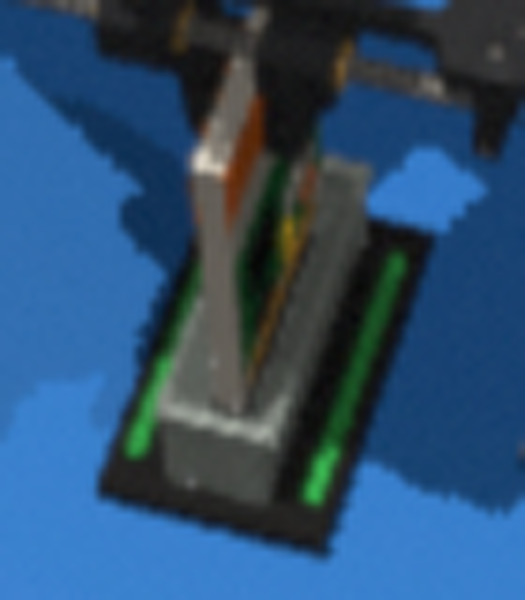

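The card foot at (228,408) sits inside the mouth, centred between the walls at (165,405) and (285,430), with no contact force. Continuing down slowly.

Request:
send_rows(increments=[1,0,0,0.003,0,0,0,1,0,0,0.003,0,0,0,1,0,0,0.003,0,0,0,1,0,0,0.003,0,0,0])

```text
time_s: 9.2
tool_pos: [619.9, -14.3, 139.6]
orientation: [3.141, -0.0, 1.781]
wrist_force: [-0.1, 0.4, -2.4]
gripper_width: 0.11
finger_force: 29.9
```

Request:
send_rows(increments=[1,0,0,0.003,0,0,0,1,0,0,0.003,0,0,0,1,0,0,0.003,0,0,0,1,0,0,0.003,0,0,0])

```text
time_s: 9.7
tool_pos: [619.9, -14.3, 127.6]
orientation: [3.141, -0.0, 1.781]
wrist_force: [-0.4, -0.2, -1.2]
gripper_width: 0.108
finger_force: 29.9
```

Request:
send_rows(increments=[1,0,0,0.003,0,0,0,1,0,0,0.003,0,0,0,1,0,0,0.002,0,0,0])

```text
time_s: 10.07
tool_pos: [619.9, -14.3, 119.5]
orientation: [3.141, -0.0, 1.781]
wrist_force: [-0.5, -0.3, -1.1]
gripper_width: 0.11
finger_force: 29.9
```

Request:
send_rows(increments=[1,0,0,0.0015,0,0,0,1,0,0,0.0015,0,0,0,1,0,0,0.001,0,0,0])

```text
time_s: 10.45
tool_pos: [619.9, -14.3, 115.7]
orientation: [3.141, -0.0, 1.781]
wrist_force: [-1.0, -0.3, -1.4]
gripper_width: 0.105
finger_force: 29.9
```

Request:
send_rows(increments=[1,0,0,0.001,0,0,0,1,0,0,0.001,0,0,0])

```text
time_s: 10.7
tool_pos: [619.9, -14.3, 113.7]
orientation: [3.141, -0.0, 1.781]
wrist_force: [-0.9, -0.1, -1.7]
gripper_width: 0.112
finger_force: 29.9
```

Request:
send_rows(increments=[1,0,0,0.001,0,0,0,1,0,0,0.001,0,0,0])

```text
time_s: 10.95
tool_pos: [620.1, -14.3, 112.2]
orientation: [3.14, -0.0, 1.781]
wrist_force: [-0.8, 1.5, 5.5]
gripper_width: 0.114
finger_force: 29.9
```

Contact came at z ≈ 112, as predicted for the floor. One more small push to confirm.

Request:
send_rows(increments=[1,0,0,0.001,0,0,0,1,0,0,0.0005,0,0,0,1,0,0,0,0,0,0])

```text
time_s: 11.32
tool_pos: [620.6, -14.2, 112.0]
orientation: [3.139, 0.001, 1.782]
wrist_force: [-1.9, 1.1, 10.6]
gripper_width: 0.111
finger_force: 30.0
```

```bash
python3 - <<'E'
from h import *
import cv2
o=observe();p=o["tool_pos"];print(p,o["wrist_force"],o["torque"])
im=get_image("scene")
cv2.imwrite("pics/h4.png",cv2.resize(im[205:285,275:345,::-1],(525,600),interpolation=2))
C=cardR(.21,0)
P=np.array([[5,-45,150],[-5,-45,150],[-5,45,150]])@C.T+[p[0],p[1]+1.5,0]
print(np.round((proj("scene",P)-[275,205]+.5)*7.5-.5).astype(int).tolist())
E
```

```text
[620.55199027 -14.18777116 112.0373163 ] [-1.88895818  1.07754645 10.62808205] [ 0.17454413  0.3571701  -0.00808513]
[[229, 249], [197, 241], [285, 9]]
```

View pics/h4.png

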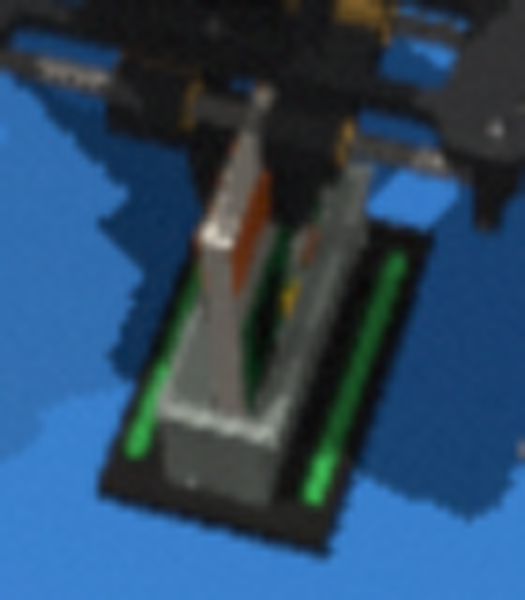

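The card is seated: its top corners at (200,235) and (237,245) match the fully-down prediction, and the floor reaction is about 10 N. I'll ease the press off, open and retreat straight up.

Request:
send_rows(increments=[1,0,0,-0.001,0,0,0,1,0,0,0,0,0,0,0.7,0,0,0,0,0,0,0.5,0,0,0,0,0,0,0.4,0,0,0,0,0,0,0.4,0,0,0,0,0,0,0.4,0,0,0,0,0,0,0.4,0,0,0,0,0,0])

```text
time_s: 12.38
tool_pos: [619.9, -14.3, 111.2]
orientation: [3.141, -0.0, 1.781]
wrist_force: [-0.2, 0.4, -0.3]
gripper_width: 0.601
finger_force: 0.0
```

Request:
send_rows(increments=[0.4,0,0,-0.006,0,0,0,0.4,0,0,-0.01,0,0,0,0.4,0,0,-0.015,0,0,0,0.4,0,0,-0.02,0,0,0,0.4,0,0,-0.025,0,0,0,0.4,0,0,-0.03,0,0,0,0.4,0,0,-0.02,0,0,0,0.4,0,0,0,0,0,0])

```text
time_s: 13.38
tool_pos: [620.3, -14.4, 239.5]
orientation: [3.138, 0.001, 1.781]
wrist_force: [-0.2, -0.4, -0.7]
gripper_width: 0.6
finger_force: 0.0
```

```bash
python3 - <<'E'
from h import *
import cv2
im=get_image("scene")
cv2.imwrite("pics/end.png",cv2.resize(im[120:360,200:420,::-1],(550,600),interpolation=2))
E
```

```text
(no output)
```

View pics/end.png

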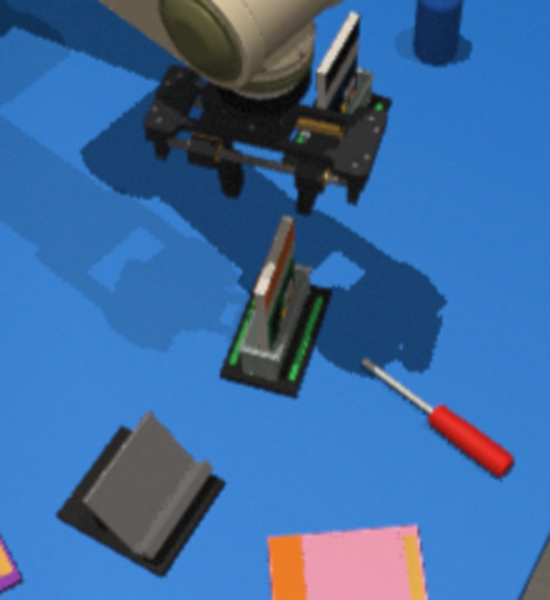

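The card stands upright in the dock at (275,290). The rest is empty, the other card is still in dock2 at (340,65), the screwdriver, pink card and bottle look undisturbed, and the gripper is clear.

```bash
python3 -c "
from cell import *
print(sign_off())"
```

```text
the job is handed in; nothing more can be done
None
```

The orange-topped card now stands upright, gold edge down, in the empty dock: it was lowered to the slot floor before release, the final picture shows nothing else moved, and the job was handed in at about 13.4 s.

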